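# Pair up the heels and close the bay

## Robot

A 6-joint arm with a two-finger parallel gripper is mounted at the origin on the work surface. World frame = base frame: x ahead of the robot, y to its left, z up, the work surface at z = 0. Lengths are in m, angles in rad, forces in N, time in s.
With the tool pointing down it reaches from about 0.35 to 0.925 m from the base axis. Payload 6.4 kg.
Tool frame: the origin (TCP) lies midway between the tips of the shut fingers; the grasp point (between the pads) lies 19 mm behind it; z points along the fingers, y is the line along which they close (so a half turn about z gives the same grasp; the last joint's range is limited). The gripper opens to 94 mm and grips with 3 to 60 N. Pads are 16 mm wide; open, the fingers measure 119 mm over their backs; the gripper's body (75 mm by 177 mm) begins 78 mm behind the grasp point.
Start: joints at [1.1, 0.245, 1.558, -0, 1.339, -0.174], TCP at [0.19, 0.622, 0.205] pointing down, gripper open.
Joint ranges: [-3.13, 3.13], [-1.02, 2.26], [0.13, 2.54], [-0.95, 4.09], [0.21, 2.88], [-2.74, 2.74]. Speed limits (rad/s): [2.57, 2.57, 3.14, 3.14, 3.14, 3.14].

## Interface

Orientations are given as a unit quaternion [x, y, z, w].
In Python, from station import ctrl, optics, ticket gives the robot as it stands.
- The arm moves only by the tool jog_arm, never from a script. Its arguments are lists of equal length, an entry for each row: "gripper": the opening, from 0 (shut) to 1 (fully open); "travel": the shift along the world's x, y, z in m, a list of three; "rot": the turn, a rotation vector about the world's x, y, z in rad, a list of three. In form: {"gripper": [gripper, ...], "travel": [[tx, ty, tz], ...], "rot": [[rx, ry, rz], ...]}. A call has exactly 10 rows; each row is the pose to reach, as a shift and turn from the pose commanded when the call began; what a row does not reach only later rows make up. A row lasts 1/10 s, in which the tool goes at most 50 mm and 8.59 degrees, less where a joint would pass 70% of its speed; a pose out of reach is approached as far as the arm can. A call with a gripper value outside its range is refused whole. The fingers move at their own pace and stop on an object; "newtons" is the grip in N (left out, the last holds). Time passes only in rows, so rows that repeat a pose let the fingers close, or fill a call up. It gives the time, the measured TCP pose, the force, the opening and the grip force at its end, in the units of the state.
- ctrl.get_obs(): the state, without advancing time (a new reading comes with each control period).
- optics.grab_frame(name): name is "scene" or "top" or "wrist"; returns a dict with "frame" (400x640x3 uint8, red, green, blue), "range_z" (400x640 float32, m along the optical axis (not along the pixel's ray), 0 where there is no reading), "fx", "fy", "cx", "cy" (pixels), "origin" and "attitude" of the camera in the world. Camera axes: x right, y down, z forward; pixel columns grow to the right and rows downward; lengths in m; the calibration is good to about 2 mm. A picture is of the moment at which its call begins.
- ticket.sign_off(): hands the job in; it is judged then, once.
The state is a dict: "t": time; "qpos": joint angles; "qd": joint speeds; "effort": joint torques, N m; "tcp_pos": TCP position; "tcp_rot": TCP orientation; "wrist_force": force on the tool from outside, world axes, zero at the start; "ft_torque": the same for the moment, N m; "opening": finger opening in m; "gripper_force": force on a finger pad.
Only numpy, scipy, OpenCV 4.12 (cv2) and the standard library are available. Lean on these libraries where they do the work, as an engineer would, in place of code of your own. Each camera call takes 0.05 s, during which the arm holds its last target. There are 200 camera calls.

## Task

One of the box's two bays already holds a shoe heel; its mate is lying on the bench. Slide the cover all the way off that bay, set the mate gently down (not dropped) flat and tread up on the bay's floor next to the first heel, then slide the cover fully home over the pair. Leave the round tin in the other bay and do not disturb the other things on the bench.

Things in the scene. Friction and masses are not known exactly. Their poses are not given: they have to be found in the camera images.
- box: Plywood box fixed to the bench, open on top, 242 x 296 mm (its x by its y) and 74 mm high. Origin: centre of its underside. A partition along its x axis at y = 0 divides it into two equal bays side by side along its y axis. Each bay inside: x from -105 to +105, |y| from 4 to 140 mm, floor 8 mm above the bench, walls up to 60 mm. Along the two ends x = -105..-121 and x = +105..+121 mm run the cover's guide rails, top at 74 mm.
- cover (a joint): Flat wooden cover, 220 x 144 x 8 mm, underside 60.5 mm and top face 68.5 mm above the bench, sliding along the box's y axis; it can hide one bay at a time. Value in m = the cover centre's y in the box frame: +0.072 (end stop) fully over the bay on the box's +y side, -0.072 (end stop) fully over the bay on the -y side. It starts about midway, hiding part of both bays, and stays where it is left; about 2 N moves it slowly, with some damping (4 N s/m).
- cover_grip (a point): Top centre of the cover's grip: an upright wooden rib standing at the middle of the cover, 22 mm thick along the box's y, 90 mm long along the box's x and 34 mm tall above the cover's top face. This point is 102.5 mm above the bench. It moves with the cover; its axes are the box's axes.
- heel_boxed: Shoe heel already in one of the two bays (either one, near one of the bay's two x ends): a D-shaped block of dark stacked layers with a black rubber tread on top, 75 mm long (x) x 56 mm wide (y) x 42 mm tall, round at its +x end (half round of radius 28 mm centred at x = +9.5 mm), flat sides parallel to its x from x = -37 to +9 mm. Origin: centre of its underside, z up. About 0.14 kg, loose. The two heels are the same.
- heel_loose: The mate: an identical D-shaped heel (75 x 56 x 42 mm, same axes, same origin), tread up on the bench to the left or to the right of the box, to be put into the bay beside the first heel.
- tin: Round metal tin, 74 mm across, 30 mm high, loose in the other bay, to be left there. Origin: centre of its underside.
- sand_block: Bystander: rectangular cork and wood sanding block, 110 (x) x 60 (y) x 36 mm, lying on the bench on the other side of the box from the loose heel. Origin: centre of its underside.
- brush: Bystander: shoe brush, 150 (x) x 48 (y) x 44 mm, on the bench. Origin: centre of its underside.
- screwdriver: Bystander: screwdriver about 150 mm long, lying on the bench along its x, handle towards -x.
- hammer: Bystander: hammer about 260 mm long, lying on the bench along its x, handle towards -x.
- glue: Bystander: white bottle, 56 mm across, 130 mm tall, standing. Origin: centre of its underside.

How it is judged:
By the outcome, as a careful person would: the job done as asked, in the order asked, and still so for the second after the job is handed in, with the robot touching nothing.
It also fails if it takes over 72 s, if anything falls off the work surface, if the arm or the gripper's body presses on something with over 40 N, if the wrist force passes 120 N, or if a joint passes its speed limit or range.

## Working session

There is one attempt and no reset: what is moved stays moved. The work goes in short steps, Python scripts to look and compute and a tool call to move; the robot and the scene stay as the last step left them, time stands still between calls to the robot, and variables do not carry over. Pictures are saved under pics/ and viewed, at most 10 in all, crops included, and the job is handed in when it is done.

Besides the shell and the picture viewer there is one more tool, called after "Emit:" as name(argument=value, ...) on one line, values as JSON. jog_arm: Moves the arm, as the interface text tells. Its arguments: {"type":"object","properties":{"gripper":{"type":"array"},"travel":{"type":"array"},"rot":{"type":"array"},"newtons":{"type":"number"}},"required":["gripper","travel","rot"]}

```bash
mkdir -p pics; cat > h.py <<'E'
import numpy as np, cv2
from scipy.spatial.transform import Rotation as R
from station import ctrl, optics, ticket
def grab(n,save=None):
    f=optics.grab_frame(n)
    if save: cv2.imwrite('pics/'+save,cv2.cvtColor(f['frame'],cv2.COLOR_RGB2BGR))
    a=np.array(f['attitude']); f['R']=R.from_quat(a).as_matrix() if a.shape==(4,) else a
    return f
def cloud(f):
    v,u=np.mgrid[0:400,0:640]; z=f['range_z']
    p=np.stack([(u-f['cx'])/f['fx']*z,(v-f['cy'])/f['fy']*z,z],-1)
    return p@f['R'].T+np.array(f['origin'])
def ray(f,u,v,h):
    d=f['R']@np.array([(u-f['cx'])/f['fx'],(v-f['cy'])/f['fy'],1.]); o=np.array(f['origin'])
    return o+d*(h-o[2])/d[2]
E
python3 - <<'E'
from h import *
f=grab('top','top.png'); g=grab('scene','scene.png')
print(f['origin'],f['attitude'],f['fx']); np.savez('top.npz',**{k:np.array(v) for k,v in f.items()})
np.savez('scene.npz',**{k:np.array(v) for k,v in g.items()})
print(ctrl.get_obs())
E
```

```text
[ 0.40579459 -0.071483    1.3667091 ] [-0.69976423  0.71191124 -0.03185607  0.04997596] 464.71809525789985
{'t': 0.1, 'qpos': array([ 1.09989381e+00,  2.45731669e-01,  1.55882471e+00, -7.83538539e-06,
        1.33869704e+00, -1.74094231e-01]), 'qd': array([ 0.00172391, -0.00288262, -0.00337003,  0.00035808, -0.00203601,
        0.00066111]), 'effort': array([ 1.31528650e-03, -4.16911554e+01, -3.15526664e+01,  6.86729606e-02,
        3.09296139e-02, -5.72876070e-05]), 'tcp_pos': array([0.18986231, 0.62111781, 0.20449982]), 'tcp_rot': array([ 1.47859061e-01,  9.89008093e-01, -7.88782137e-04, -2.59563860e-04]), 'wrist_force': array([ 0.695554  ,  0.22838459, -0.55484649]), 'ft_torque': array([-0.02007331, -0.0229153 , -0.02161333]), 'gripper_force': 0.0, 'opening': 0.09381631332261772}
```

View pics/top.png

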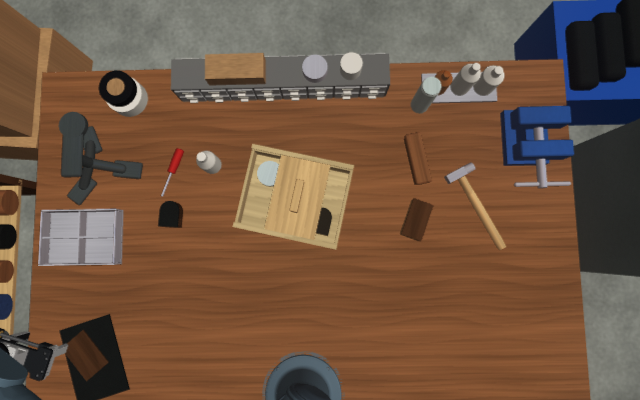

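View pics/scene.png

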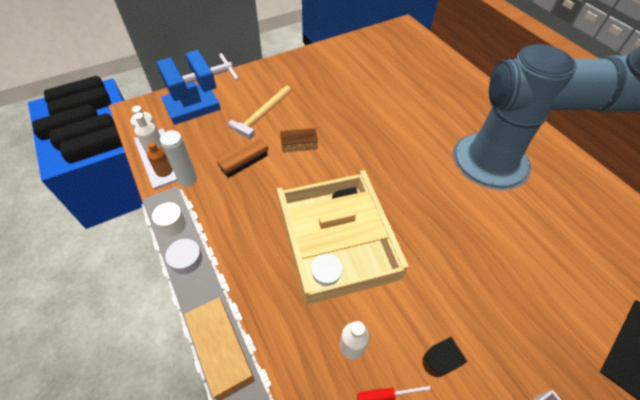

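The top view shows the box centred near (293,197), with the cover grip at (297,195). The boxed heel is in the right bay at (324,221) and the tin in the left bay at (267,173). The loose heel is at (171,214), round end up, and the glue is at (208,161).

```bash
python3 - <<'E'
from h import *
f=dict(np.load('top.npz')); P=cloud(f); x,y,z=P[...,0],P[...,1],P[...,2]
v,u=np.mgrid[0:400,0:640]
roi=lambda a,b,c,d:(u>=a)&(u<=b)&(v>=c)&(v<=d)
def rect(m,n):
    q=P[m][:,:2]; r=cv2.minAreaRect((q*1000).astype(np.float32)); print(n,m.sum(),r,'z',np.median(P[m][:,2]))
    return r
print('bench',np.median(z[roi(200,400,260,300)]))
rect(roi(225,362,138,256)&(z>.055)&(z<.09),'box')
m=(roi(225,362,138,256)&(z>.088));rect(m,'grip')
r=f['frame'].astype(int).sum(-1)
for n,R0 in (('loose',roi(150,192,195,235)),('boxed',roi(305,340,200,240))):
    m=R0&(r<130); m=cv2.morphologyEx(m.astype(np.uint8),cv2.MORPH_OPEN,np.ones((2,2)))>0
    print(n,np.percentile(z[m],[10,50,90]))
    rect(m&(z>.02),n); 
    q=P[m&(z>.03)]; print(q[:,:2].min(0),q[:,:2].max(0))
    c,_=cv2.findContours(m.astype(np.uint8),0,1); c=max(c,key=cv2.contourArea); print(cv2.approxPolyDP(c,2,True)[:,0].tolist())
rect(roi(195,225,145,177)&(z>.06),'glue')
rect(roi(400,436,195,243)&(z>.02),'sand')
cv2.imwrite('pics/c.png',cv2.resize(f['frame'][130:260,140:370,::-1],None,fx=3.4,fy=3.4,interpolation=cv2.INTER_CUBIC))
E
```

```text
bench -0.00023129565424784282
box 5216 ((554.4016723632812, 19.142059326171875), (296.649658203125, 242.4224090576172), 76.67066192626953) z 0.06867682529091379
grip 333 ((494.09197998046875, -10.51028823852539), (205.6993408203125, 61.18976593017578), 18.060306549072266) z 0.10266711069282297
loose [0.01098595 0.04133386 0.04550292]
loose 471 ((477.8737487792969, 164.03396606445312), (487.0968017578125, 73.42560577392578), 81.55574798583984) z 0.04212401132169474
[ 0.40579459 -0.071483  ] [0.54571977 0.41033328]
[[164, 204], [159, 226], [182, 227], [181, 206], [173, 202]]
boxed [0.04518098 0.04966292 0.0530404 ]
boxed 249 ((480.0455017089844, -69.945068359375), (29.112878799438477, 71.50325775146484), 77.06866455078125) z 0.049864231735127884
[ 0.44296097 -0.0869563 ] [ 0.51727124 -0.0492691 ]
[[323, 209], [318, 233], [328, 235], [331, 214]]
glue 339 ((529.7875366210938, 114.65656280517578), (443.9626159667969, 54.644474029541016), 49.31438446044922) z 0.09278109307042137
sand 849 ((435.19183349609375, -240.76022338867188), (111.3733139038086, 325.0721130371094), 28.763946533203125) z 0.03530113531931378
```

View pics/c.png

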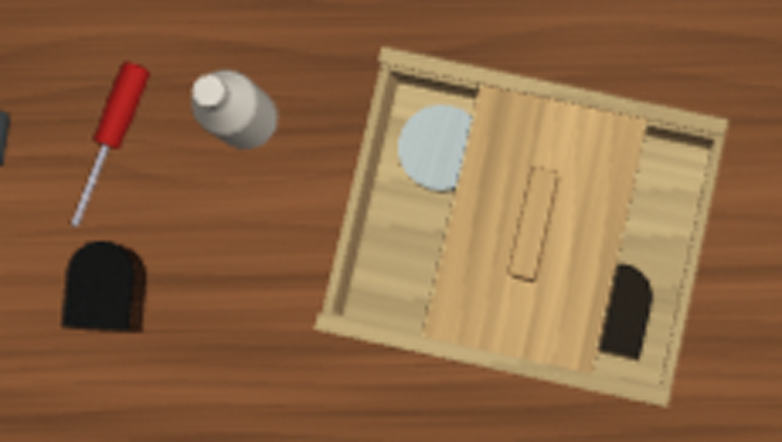

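```bash
python3 - <<'E'
from h import *
f=dict(np.load('top.npz')); P=cloud(f); z=P[...,2]; ok=(f['range_z']>0)&(z<.3)
v,u=np.mgrid[0:400,0:640]
roi=lambda a,b,c,d:(u>=a)&(u<=b)&(v>=c)&(v<=d)&ok
B=np.array([.5544,.0191]); a=np.deg2rad(-13.33); M=np.array([[np.cos(a),-np.sin(a)],[np.sin(a),np.cos(a)]])
def rep(n,m):
    q=P[m][:,:2]; r=cv2.minAreaRect((q*1000).astype(np.float32)); print(n,m.sum(),np.round(r[0],1),np.round(r[1],1),round(r[2],1),'box',((np.array(r[0])/1000-B)@M).round(4)); return q
rep('grip',roi(265,330,165,225)&(z>.095)&(z<.11))
q=rep('loose',roi(150,192,195,235)&(z>.036)&(z<.055))
r=f['frame'].astype(int).sum(-1)
q=rep('boxed',roi(312,336,203,240)&(r<130)&(z>.042)&(z<.056)); b=(q-B)@M; print(b.min(0),b.max(0))
rep('tin',roi(252,285,155,195)&(z>.033)&(z<.045))
rep('sand',roi(400,436,195,243)&(z>.025)&(z<.05))
rep('glue',roi(195,225,145,177)&(z>.06)&(z<.2))
# loose via pixel edges
q=P[roi(150,192,195,235)&(z>.036)&(z<.055)][:,:2]
for d in range(-12,13,3):
    t=np.deg2rad(d);N=np.array([[np.cos(t),-np.sin(t)],[np.sin(t),np.cos(t)]]);w=q@N;print(d,np.ptp(w,axis=0).round(4),((w.max(0)+w.min(0))/2@N.T).round(4))
E
```

```text
grip 261 [551.6   8. ] [22.1 90. ] 76.3 box [-0.0002 -0.0115]
loose 469 [512.1 380.6] [57.9 75.1] 84.0 box [-0.1245  0.342 ]
boxed 260 [482.9 -68.3] [31.5 71.8] 76.8 box [-0.0494 -0.1015]
[-0.08525537 -0.11728866] [-0.01349769 -0.08570058]
tin 422 [636.3 105. ] [75.3 89.3] 78.8 box [0.0599 0.1025]
sand 825 [ 484.2 -331.5] [ 61.2 110.7] 68.7 box [ 0.0126 -0.3573]
glue 338 [657.6 263.1] [51.2 54.8] 51.3 box [0.0441 0.2612]
-12 [0.0772 0.0618] [0.5109 0.3794]
-9 [0.0762 0.0598] [0.5115 0.3799]
-6 [0.0751 0.0579] [0.5121 0.3806]
-3 [0.0737 0.0591] [0.5126 0.3811]
0 [0.0734 0.0602] [0.5124 0.3818]
3 [0.0745 0.0617] [0.5116 0.3823]
6 [0.0758 0.0634] [0.511  0.3828]
9 [0.077  0.0649] [0.5103 0.3832]
12 [0.078  0.0667] [0.5097 0.3833]
```

Emit:
jog_arm(gripper=[0.8,0.8,0.8,0.8,0.8,0.8,0.8,0.8,0.8,0.8], newtons=15, travel=[[0.01,-0.018,0],[0.03,-0.052,0],[0.052,-0.09,0],[0.075,-0.13,0],[0.1,-0.17,0],[0.125,-0.212,0],[0.15,-0.255,0],[0.175,-0.297,0],[0.2,-0.34,0],[0.225,-0.383,0]], rot=[[0,0,0.01],[0,0,0.02],[0,0,0.03],[0,0,0.04],[0,0,0.05],[0,0,0.06],[0,0,0.064],[0,0,0.064],[0,0,0.064],[0,0,0.064]])

```text
t: 1.1
tcp_pos: [0.4154, 0.2367, 0.2052]
tcp_rot: [0.116, 0.993, 0.0, -0.0]
wrist_force: [0.6, 1.6, 0.7]
opening: 0.0756
gripper_force: 0.0
```

Emit:
jog_arm(gripper=[0.6,0.6,0.6,0.6,0.6,0.6,0.6,0.6,0.6,0.6], travel=[[0.025,-0.042,0],[0.049,-0.082,-0.01],[0.072,-0.12,-0.02],[0.095,-0.158,-0.03],[0.113,-0.19,-0.04],[0.127,-0.214,-0.05],[0.135,-0.227,-0.055],[0.137,-0.23,-0.06],[0.137,-0.23,-0.06],[0.137,-0.23,-0.06]], rot=[[0,0,0],[0,0,0],[0,0,0],[0,0,0],[0,0,0],[0,0,0],[0,0,0],[0,0,0],[0,0,0],[0,0,0]])

```text
t: 2.1
tcp_pos: [0.5517, 0.0097, 0.1456]
tcp_rot: [0.116, 0.993, 0.0, -0.0]
wrist_force: [-1.0, -0.8, 0.4]
opening: 0.0565
gripper_force: 0.0
```

Emit:
jog_arm(gripper=[0.6,0.6,0.6,0.6,0.6,0.6,0.3,0.1,0,0], newtons=15, travel=[[0,-0.001,-0.01],[0,-0.001,-0.025],[0,-0.001,-0.042],[0,-0.001,-0.057],[0,-0.001,-0.067],[0,-0.001,-0.07],[0,-0.001,-0.07],[0,-0.001,-0.07],[0,-0.001,-0.07],[0,-0.001,-0.07]], rot=[[0,0,0],[0,0,0],[0,0,0],[0,0,0],[0,0,0],[0,0,0],[0,0,0],[0,0,0],[0,0,0],[0,0,0]])

```text
t: 3.1
tcp_pos: [0.5526, 0.0075, 0.0761]
tcp_rot: [0.116, 0.993, -0.0, 0.001]
wrist_force: [0.6, -0.3, -0.5]
opening: 0.0282
gripper_force: 0.0
```

Emit:
jog_arm(gripper=[0,0,0,0,0,0,0,0,0,0], travel=[[0,0,0],[0,0,0],[0,0,0],[0.001,0.004,0],[0.003,0.012,0],[0.005,0.022,0],[0.0076,0.032,0],[0.01,0.042,0],[0.0123,0.052,0],[0.0147,0.062,0]], rot=[[0,0,0],[0,0,0],[0,0,0],[0,0,0],[0,0,0],[0,0,0],[0,0,0],[0,0,0],[0,0,0],[0,0,0]])

```text
t: 4.1
tcp_pos: [0.5674, 0.0704, 0.076]
tcp_rot: [0.116, 0.993, -0.0, 0.0]
wrist_force: [-1.3, -1.7, 4.8]
opening: 0.0219
gripper_force: 15.0
```

Emit:
jog_arm(gripper=[0,0,0,0,0,0,0,0,0,0], travel=[[0.0012,0.005,0],[0.0024,0.01,0],[0.0036,0.015,0],[0.0045,0.019,0],[0.005,0.021,0],[0.005,0.022,0],[0.005,0.022,0],[0.005,0.022,0],[0.005,0.022,0],[0.005,0.022,0]], rot=[[0,0,0],[0,0,0],[0,0,0],[0,0,0],[0,0,0],[0,0,0],[0,0,0],[0,0,0],[0,0,0],[0,0,0]])

```text
t: 5.1
tcp_pos: [0.5712, 0.0867, 0.0759]
tcp_rot: [0.115, 0.993, -0.005, -0.001]
wrist_force: [-6.7, -20.3, 9.7]
opening: 0.0221
gripper_force: 15.0
```

Emit:
jog_arm(gripper=[0.6,0.6,0.6,0.6,0.6,0.8,0.8,0.8,0.8,0.8], travel=[[-0.001,-0.004,0],[-0.001,-0.004,0],[-0.001,-0.004,0],[-0.001,-0.004,0.005],[-0.001,-0.004,0.02],[-0.001,-0.004,0.045],[-0.001,-0.004,0.07],[-0.003,0.01,0.09],[-0.01,0.035,0.1],[-0.018,0.07,0.1]], rot=[[0,0,0],[0,0,0],[0,0,0],[0,0,0],[0,0,0],[0,0,0],[0,0,0.02],[0,0,0.05],[0,0,0.09],[0,0,0.126]])

```text
t: 6.1
tcp_pos: [0.5556, 0.162, 0.1794]
tcp_rot: [0.054, 0.999, 0.0, 0.003]
wrist_force: [0.6, 0.2, 0.1]
opening: 0.0753
gripper_force: 0.0
```

Emit:
jog_arm(gripper=[0.85,0.85,0.85,0.85,0.85,0.85,0.85,0.85,0.85,0.85], travel=[[-0.008,0.04,0],[-0.016,0.08,0],[-0.024,0.12,0],[-0.032,0.155,0],[-0.04,0.185,0],[-0.044,0.205,0],[-0.045,0.215,0],[-0.045,0.22,0],[-0.045,0.22,0],[-0.045,0.22,0]], rot=[[0,0,0],[0,0,0],[0,0,0],[0,0,0],[0,0,0],[0,0,0],[0,0,0],[0,0,0],[0,0,0],[0,0,0]])

```text
t: 7.1
tcp_pos: [0.5092, 0.3808, 0.1756]
tcp_rot: [0.054, 0.999, -0.0, 0.0]
wrist_force: [0.1, 0.4, 0.4]
opening: 0.0795
gripper_force: 0.0
```

```bash
python3 - <<'E'
from h import *
o=ctrl.get_obs(); print(o['tcp_pos'],o['tcp_rot'],o['opening'])
w=grab('wrist','wrist.png'); P=cloud(w); z=P[...,2]
m=(w['range_z']>0)&(z>.034)&(z<.05)&(np.abs(P[...,0]-.51)<.06)&(np.abs(P[...,1]-.381)<.06)&(w['frame'].astype(int).sum(-1)<150)
r=cv2.minAreaRect((P[m][:,:2]*1000).astype(np.float32)); print('heel',m.sum(),r,np.median(z[m]))
f=grab('top'); P=cloud(f); z=P[...,2]; ok=f['range_z']>0
B=np.array([.5544,.0191]); a=np.deg2rad(-13.33); M=np.array([[np.cos(a),-np.sin(a)],[np.sin(a),np.cos(a)]])
b=(P[...,:2]-B)@M
m=ok&(z>.095)&(z<.11)&(abs(b[...,0])<.06)&(abs(b[...,1])<.1)
print('grip',m.sum(),b[m].min(0),b[m].max(0))
m=ok&(z>.042)&(z<.056)&(f['frame'].astype(int).sum(-1)<130)&(abs(b[...,0])<.105)&(b[...,1]<0)&(b[...,1]>-.14)
r=cv2.minAreaRect((b[m]*1000).astype(np.float32)); print('boxed',m.sum(),r,b[m].min(0),b[m].max(0))
E
```

```text
[0.50919789 0.3808428  0.17563734] [ 5.38577839e-02  9.98548611e-01 -7.62095975e-05  7.08940950e-05] 0.07951605406540914
heel 3174 ((513.1686401367188, 379.31787109375), (55.75630187988281, 73.45875549316406), 85.66770935058594) 0.04236439600809591
grip 266 [-0.04507952  0.06015021] [0.04429704 0.08314889]
boxed 418 ((-49.70448684692383, -91.21820068359375), (71.30797576904297, 52.16893005371094), 0.31557393074035645) [-0.085475   -0.11730002] [-0.01404412 -0.06520823]
```

View pics/wrist.png

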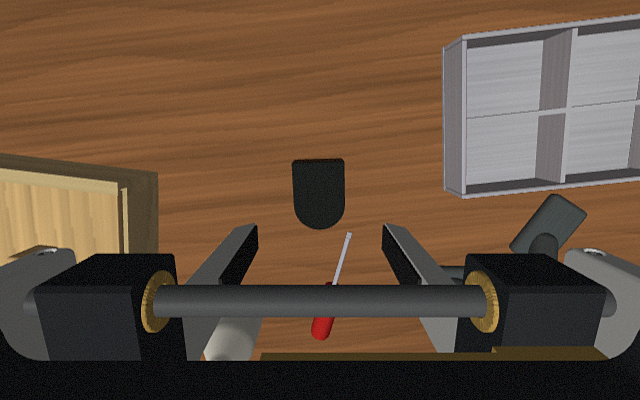

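The wrist view shows the heel at (319,193), centred between the fingers, with the screwdriver tip clear at (349,235). The cover is at +0.072, so the bay is fully open. Next I descend and grip.

Emit:
jog_arm(gripper=[0.85,0.85,0.85,0.85,0.85,0.85,0.85,0.85,0.85,0.85], travel=[[0.001,-0.001,-0.015],[0.001,-0.001,-0.04],[0.001,-0.001,-0.068],[0.001,-0.001,-0.095],[0.001,-0.001,-0.118],[0.001,-0.001,-0.138],[0.001,-0.001,-0.152],[0.001,-0.001,-0.16],[0.001,-0.001,-0.163],[0.001,-0.001,-0.163]], rot=[[0,0,0.02],[0,0,0.02],[0,0,0.02],[0,0,0.02],[0,0,0.02],[0,0,0.02],[0,0,0.02],[0,0,0.02],[0,0,0.02],[0,0,0.02]])

```text
t: 8.2
tcp_pos: [0.51, 0.3806, 0.0126]
tcp_rot: [0.043, 0.999, 0.0, 0.0]
wrist_force: [-0.8, 0.2, -0.8]
opening: 0.0799
gripper_force: 0.0
```

Emit:
jog_arm(gripper=[0.5,0.5,0.5,0.5,0.5,0.5,0.5,0.5,0.5,0.5], newtons=20, travel=[[0,0,0],[0,0,0],[0,0,0],[0,0,0],[0,0,0],[0,0,0],[0,0,0],[0,0,0],[0,0,0],[0,0,0]], rot=[[0,0,0],[0,0,0],[0,0,0],[0,0,0],[0,0,0],[0,0,0],[0,0,0],[0,0,0],[0,0,0],[0,0,0]])

```text
t: 9.2
tcp_pos: [0.5101, 0.3807, 0.0131]
tcp_rot: [0.043, 0.999, 0.0, 0.0]
wrist_force: [-1.2, -0.4, 5.4]
opening: 0.0555
gripper_force: 20.0
```

Emit:
jog_arm(gripper=[0.5,0.5,0.5,0.5,0.5,0.5,0.5,0.5,0.5,0.5], travel=[[0,0,0.006],[0,0,0.02],[0,0,0.04],[0,0,0.065],[0,0,0.09],[0,0,0.115],[0,-0.01,0.135],[0.003,-0.03,0.142],[0.007,-0.06,0.145],[0.012,-0.09,0.145]], rot=[[0,0,0],[0,0,0],[0,0,0],[0,0,0],[0,0,0],[0,0,0],[0,0,0],[0,0,-0.01],[0,0,-0.03],[0,0,-0.05]])

```text
t: 10.2
tcp_pos: [0.522, 0.2901, 0.1589]
tcp_rot: [0.068, 0.998, 0.0, 0.001]
wrist_force: [0.9, 0.2, -1.0]
opening: 0.0559
gripper_force: 20.0
```

Emit:
jog_arm(gripper=[0.5,0.5,0.5,0.5,0.5,0.5,0.5,0.5,0.5,0.5], travel=[[0.006,-0.035,0],[0.013,-0.075,0],[0.02,-0.115,0],[0.027,-0.155,0],[0.034,-0.195,0],[0.04,-0.235,0],[0.046,-0.275,0],[0.052,-0.31,0],[0.056,-0.335,0],[0.059,-0.35,0]], rot=[[0,0,-0.02],[0,0,-0.04],[0,0,-0.06],[0,0,-0.08],[0,0,-0.097],[0,0,-0.097],[0,0,-0.097],[0,0,-0.097],[0,0,-0.097],[0,0,-0.097]])

```text
t: 11.2
tcp_pos: [0.5809, -0.0613, 0.158]
tcp_rot: [0.118, 0.993, -0.0, 0.0]
wrist_force: [-0.7, -0.6, -1.5]
opening: 0.0555
gripper_force: 20.0
```

Emit:
jog_arm(gripper=[0.5,0.5,0.5,0.5,0.5,0.5,0.5,0.5,0.5,0.5], travel=[[0.001,-0.006,0],[0.001,-0.01,0],[0.001,-0.01,0],[0.001,-0.01,0],[0.001,-0.01,0],[0.001,-0.01,0],[0.001,-0.01,0],[0.001,-0.01,0],[0.001,-0.01,0],[0.001,-0.01,0]], rot=[[0,0,0],[0,0,0],[0,0,0],[0,0,0],[0,0,0],[0,0,0],[0,0,0],[0,0,0],[0,0,0],[0,0,0]])

```text
t: 12.2
tcp_pos: [0.5818, -0.0694, 0.1574]
tcp_rot: [0.117, 0.993, 0.0, -0.0]
wrist_force: [-0.3, 1.0, -2.0]
opening: 0.0558
gripper_force: 20.0
```

```bash
python3 - <<'E'
from h import *
o=ctrl.get_obs(); print(o['tcp_pos'],o['tcp_rot'],o['opening'],o['gripper_force'],o['wrist_force'])
w=grab('wrist','wrist2.png')
B=np.array([.5544,.0191]); a=np.deg2rad(-13.33); M=np.array([[np.cos(a),-np.sin(a)],[np.sin(a),np.cos(a)]])
print('tcp box',(o['tcp_pos'][:2]-B)@M)
P=cloud(w); z=P[...,2]; b=(P[...,:2]-B)@M
m=(w['range_z']>0)&(z>o['tcp_pos'][2]+.01)&(z<.21)&(w['frame'].astype(int).sum(-1)<150)
m[:, :]&=(abs(b[...,0]-.05)<.06)&(abs(b[...,1]+.08)<.025)
print('held',m.sum(),b[m].min(0),b[m].max(0),np.percentile(z[m],[5,50,95]))
E
```

```text
[ 0.58178717 -0.06940949  0.15743145] [ 1.16643632e-01  9.93173833e-01  1.82690725e-06 -2.04322000e-05] 0.05575922874960141 19.99341130256653 [-0.26579351  0.95582969 -2.01682964]
tcp box [ 0.04705599 -0.07981053]
held 8977 [ 0.01317476 -0.10499877] [ 0.08842675 -0.05500072] [0.1816854  0.18664348 0.18764887]
```

View pics/wrist2.png

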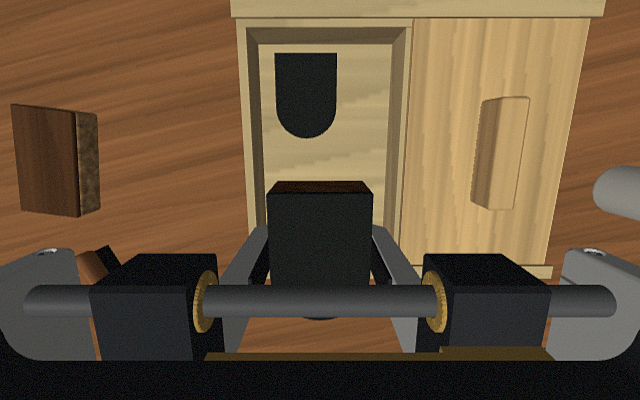

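The wrist view shows the mate squarely held at (319,240). The boxed heel is at (306,95) and the bay is fully open. The mate's footprint in the box frame is x 0.013 to 0.088, so it will fit. I descend to just above the floor.

Emit:
jog_arm(gripper=[0.5,0.5,0.5,0.5,0.5,0.5,0.5,0.5,0.5,0.5], travel=[[0,0,-0.01],[0,0,-0.025],[0,0,-0.043],[0,0,-0.061],[0,0,-0.079],[0,0,-0.096],[0,0,-0.11],[0,0,-0.121],[0,0,-0.129],[0,0,-0.132]], rot=[[0,0,0],[0,0,0],[0,0,0],[0,0,0],[0,0,0],[0,0,0],[0,0,0],[0,0,0],[0,0,0],[0,0,0]])

```text
t: 13.25
tcp_pos: [0.5814, -0.0693, 0.0245]
tcp_rot: [0.117, 0.993, 0.0, -0.001]
wrist_force: [0.1, 0.1, -1.1]
opening: 0.0563
gripper_force: 20.0
```

Emit:
jog_arm(gripper=[0.5,0.5,0.5,0.5,0.5,0.5,0.5,0.5,0.5,0.5], travel=[[0,0,-0.0005],[0,0,-0.001],[0,0,-0.0015],[0,0,-0.002],[0,0,-0.0025],[0,0,-0.003],[0,0,-0.0035],[0,0,-0.004],[0,0,-0.004],[0,0,-0.004]], rot=[[0,0,0],[0,0,0],[0,0,0],[0,0,0],[0,0,0],[0,0,0],[0,0,0],[0,0,0],[0,0,0],[0,0,0]])

```text
t: 14.25
tcp_pos: [0.5818, -0.0694, 0.0214]
tcp_rot: [0.117, 0.993, -0.0, -0.0]
wrist_force: [0.3, -0.5, -2.5]
opening: 0.056
gripper_force: 20.0
```

Not in contact yet, so I continue down slowly.

Emit:
jog_arm(gripper=[0.5,0.5,0.5,0.5,0.5,0.5,0.5,0.5,0.5,0.5], travel=[[0,0,-0.0003],[0,0,-0.0006],[0,0,-0.0009],[0,0,-0.0012],[0,0,-0.0015],[0,0,-0.0015],[0,0,-0.0015],[0,0,-0.0015],[0,0,-0.0015],[0,0,-0.0015]], rot=[[0,0,0],[0,0,0],[0,0,0],[0,0,0],[0,0,0],[0,0,0],[0,0,0],[0,0,0],[0,0,0],[0,0,0]])

```text
t: 15.25
tcp_pos: [0.5821, -0.0695, 0.0211]
tcp_rot: [0.117, 0.993, -0.0, 0.0]
wrist_force: [-3.4, 0.7, 7.2]
opening: 0.0555
gripper_force: 20.0
```

Emit:
jog_arm(gripper=[0.64,0.66,0.7,0.72,0.74,0.74,0.74,0.74,0.74,0.74], travel=[[0,0,0.0005],[0,0,0.0005],[0,0,0.0005],[0,0,0.0005],[0,0,0.0005],[0,0,0.005],[0,0,0.015],[0,0,0.03],[0,0,0.05],[0,0,0.075]], rot=[[0,0,0],[0,0,0],[0,0,0],[0,0,0],[0,0,0],[0,0,0],[0,0,0],[0,0,0],[0,0,0],[0,0,0]])

```text
t: 16.25
tcp_pos: [0.5816, -0.0693, 0.0964]
tcp_rot: [0.117, 0.993, 0.0, -0.0]
wrist_force: [-0.0, -0.8, -0.5]
opening: 0.0698
gripper_force: 0.0
```

Emit:
jog_arm(gripper=[0.6,0.6,0.6,0.6,0.6,0.6,0.6,0.6,0.6,0.6], travel=[[0,0,0.025],[0,0,0.045],[0,0.02,0.055],[0,0.05,0.055],[-0.004,0.085,0.055],[-0.008,0.12,0.055],[-0.011,0.145,0.055],[-0.011,0.155,0.055],[-0.011,0.158,0.055],[-0.011,0.158,0.055]], rot=[[0,0,0],[0,0,0],[0,0,0],[0,0,0],[0,0,0],[0,0,0],[0,0,0],[0,0,0],[0,0,0],[0,0,0]])

```text
t: 17.25
tcp_pos: [0.5712, 0.0882, 0.1506]
tcp_rot: [0.117, 0.993, -0.0, 0.0]
wrist_force: [-0.3, 0.4, -0.5]
opening: 0.0564
gripper_force: 0.0
```

```bash
python3 - <<'E'
from h import *
o=ctrl.get_obs(); print(o['tcp_pos'],o['tcp_rot'],o['opening'])
f=grab('top','top2.png'); grab('scene','scene2.png'); P=cloud(f); z=P[...,2]
B=np.array([.5544,.0191]); a=np.deg2rad(-13.33); M=np.array([[np.cos(a),-np.sin(a)],[np.sin(a),np.cos(a)]])
print('tcp box',(o['tcp_pos'][:2]-B)@M)
b=(P[...,:2]-B)@M
m=(f['range_z']>0)&(z>.04)&(z<.06)&(f['frame'].astype(int).sum(-1)<130)&(abs(b[...,0])<.105)&(b[...,1]<-.004)&(b[...,1]>-.14)
n,L=cv2.connectedComponents(m.astype(np.uint8))
for i in range(1,n):
    k=L==i
    if k.sum()>20: print(k.sum(),b[k].min(0),b[k].max(0),np.percentile(z[k],[5,50,95]))
E
```

```text
[0.57119134 0.08815749 0.15056635] [ 1.16650132e-01  9.93172965e-01 -1.30509176e-04  4.36791365e-04] 0.056350645707296504
tcp box [0.00041711 0.07106836]
438 [ 0.01173887 -0.10510168] [ 0.08591371 -0.05266663] [0.04533505 0.04944454 0.054357  ]
427 [-0.08558078 -0.11730342] [-0.01386904 -0.06539253] [0.04537837 0.04959408 0.05390205]
```

View pics/top2.png

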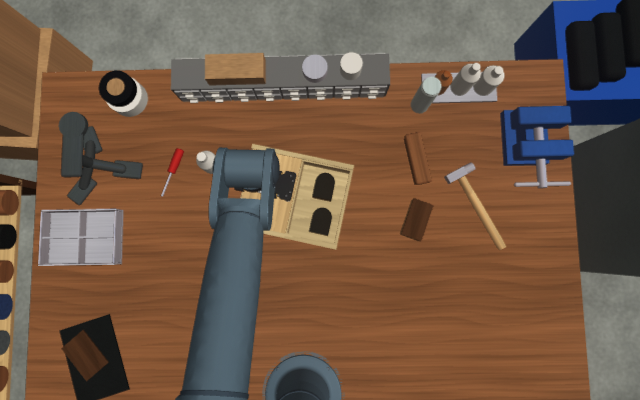

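View pics/scene2.png

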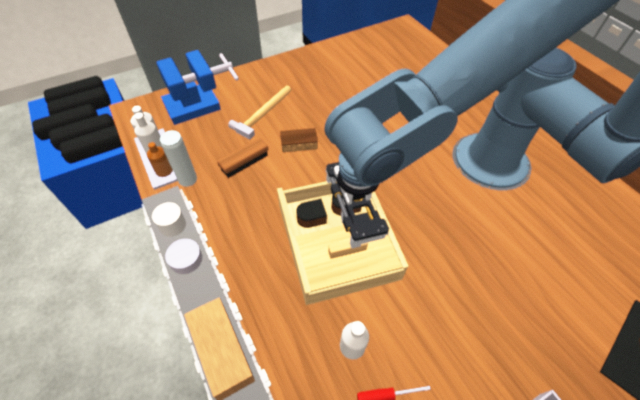

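The top view shows both heels flat in the bay at (324,185) and (320,221). The two tread heights match, and the bystanders haven't moved. I grip the rib and slide the cover home.

Emit:
jog_arm(gripper=[0.6,0.6,0.6,0.6,0.6,0.6,0.3,0.1,0,0], newtons=15, travel=[[0,0,-0.01],[0,0,-0.027],[0,0,-0.045],[0,0,-0.06],[0,0,-0.072],[0,0,-0.075],[0,0,-0.075],[0,0,-0.075],[0,0,-0.075],[0,0,-0.075]], rot=[[0,0,0],[0,0,0],[0,0,0],[0,0,0],[0,0,0],[0,0,0],[0,0,0],[0,0,0],[0,0,0],[0,0,0]])

```text
t: 18.35
tcp_pos: [0.5713, 0.0886, 0.0757]
tcp_rot: [0.117, 0.993, 0.0, 0.001]
wrist_force: [-0.3, -0.2, 1.1]
opening: 0.0274
gripper_force: 0.0
```

Emit:
jog_arm(gripper=[0,0,0,0,0,0,0,0,0,0], travel=[[0,0,0],[0,0,0],[0,0,0],[0,0,0],[-0.001,-0.004,0],[-0.0028,-0.012,0],[-0.0052,-0.022,0],[-0.0076,-0.032,0],[-0.01,-0.042,0],[-0.0123,-0.052,0]], rot=[[0,0,0],[0,0,0],[0,0,0],[0,0,0],[0,0,0],[0,0,0],[0,0,0],[0,0,0],[0,0,0],[0,0,0]])

```text
t: 19.35
tcp_pos: [0.5587, 0.0356, 0.0755]
tcp_rot: [0.117, 0.993, 0.0, 0.0]
wrist_force: [1.0, 3.4, 5.5]
opening: 0.0222
gripper_force: 15.0
```

Emit:
jog_arm(gripper=[0,0,0,0,0,0,0,0,0,0], travel=[[-0.0024,-0.01,0],[-0.0047,-0.02,0],[-0.0071,-0.03,0],[-0.0095,-0.04,0],[-0.0119,-0.05,0],[-0.0142,-0.06,0],[-0.0161,-0.068,0],[-0.0178,-0.075,0],[-0.019,-0.08,0],[-0.0197,-0.083,0]], rot=[[0,0,0],[0,0,0],[0,0,0],[0,0,0],[0,0,0],[0,0,0],[0,0,0],[0,0,0],[0,0,0],[0,0,0]])

```text
t: 20.35
tcp_pos: [0.539, -0.0475, 0.0755]
tcp_rot: [0.117, 0.993, -0.0, 0.001]
wrist_force: [1.3, 1.6, 5.0]
opening: 0.0217
gripper_force: 15.0
```

Emit:
jog_arm(gripper=[0,0,0,0,0,0,0,0,0,0], travel=[[-0.0002,-0.001,0],[-0.0005,-0.002,0],[-0.0007,-0.003,0],[-0.001,-0.004,0],[-0.0012,-0.005,0],[-0.0014,-0.006,0],[-0.0017,-0.007,0],[-0.0019,-0.008,0],[-0.0019,-0.008,0],[-0.0019,-0.008,0]], rot=[[0,0,0],[0,0,0],[0,0,0],[0,0,0],[0,0,0],[0,0,0],[0,0,0],[0,0,0],[0,0,0],[0,0,0]])

```text
t: 21.35
tcp_pos: [0.5376, -0.0534, 0.0755]
tcp_rot: [0.117, 0.993, 0.002, 0.001]
wrist_force: [2.7, 8.7, 4.6]
opening: 0.0217
gripper_force: 15.0
```

Emit:
jog_arm(gripper=[0.6,0.6,0.6,0.6,0.6,0.6,0.6,0.6,0.6,0.6], travel=[[0,0.001,0],[0,0.001,0],[0,0.001,0],[0,0.001,0.002],[0,0.001,0.015],[0,0.001,0.035],[0,0.001,0.06],[0,0.001,0.085],[0,0.001,0.11],[0,0.001,0.13]], rot=[[0,0,0],[0,0,0],[0,0,0],[0,0,0],[0,0,0],[0,0,0],[0,0,0],[0,0,0],[0,0,0],[0,0,0]])

```text
t: 22.35
tcp_pos: [0.5374, -0.0537, 0.2078]
tcp_rot: [0.117, 0.993, -0.0, 0.001]
wrist_force: [0.2, -0.2, 0.2]
opening: 0.0569
gripper_force: 0.0
```

Emit:
jog_arm(gripper=[0.6,0.6,0.6,0.6,0.6,0.6,0.6,0.6,0.6,0.6], travel=[[0,0.02,0.01],[-0.01,0.05,0.01],[-0.02,0.09,0.01],[-0.03,0.13,0.01],[-0.045,0.17,0.01],[-0.06,0.21,0.01],[-0.075,0.25,0.01],[-0.09,0.28,0.01],[-0.1,0.3,0.01],[-0.1,0.3,0.01]], rot=[[0,0,0],[0,0,0],[0,0,0],[0,0,0],[0,0,0],[0,0,0],[0,0,0],[0,0,0],[0,0,0],[0,0,0]])

```text
t: 23.35
tcp_pos: [0.4359, 0.2484, 0.216]
tcp_rot: [0.115, 0.993, 0.0, 0.0]
wrist_force: [0.4, -0.5, -0.3]
opening: 0.0562
gripper_force: 0.0
```

```bash
python3 - <<'E'
from h import *
o=ctrl.get_obs(); print(o['tcp_pos'])
f=grab('top','top3.png'); P=cloud(f); z=P[...,2]
B=np.array([.5544,.0191]); a=np.deg2rad(-13.33); M=np.array([[np.cos(a),-np.sin(a)],[np.sin(a),np.cos(a)]])
b=(P[...,:2]-B)@M; m=(f['range_z']>0)&(z>.095)&(z<.11)&(abs(b[...,0])<.06)&(abs(b[...,1])<.1)
print('grip',m.sum(),b[m].min(0),b[m].max(0))
E
```

```text
[0.43589574 0.24837301 0.21596413]
grip 260 [-0.04517348 -0.0836601 ] [ 0.04411861 -0.06152039]
```

View pics/top3.png

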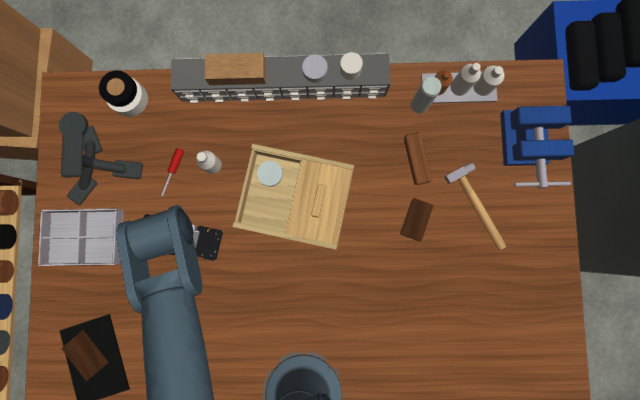

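The cover is fully home over the right bay, with the grip at (318,200), which is −0.0726 in the box frame. The tin is in the left bay at (270,173), the other things are unmoved, and the arm is clear.

```bash
python3 -c "
from station import ticket
print(ticket.sign_off())"
```

```text
the job is handed in; nothing more can be done
None
```

The job is done and handed in at about 23 s: the mate is set down flat, tread up, beside the first heel, the cover is fully home over the pair, and the tin and the other things on the bench were left in place.

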